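# Hang a drilling template on the jig's twin pins and slide it to the stop

## Task

Take the aluminium drilling template by its wooden grip, find by feel where its two end holes go over the two carriage pins of the drilling jig, and let it down until the plate lies flat on the pine board. With the template on its pins, slide it and the carriage along together until the plate's edge is flush against the steel stop bar, then let go. Work gently (never more than 40 N between template and jig), do not touch the jig or shift its carriage with the gripper itself beforehand, and leave the other things on the bench where they are.

Things in the scene. Friction and masses are not known exactly. Their poses are not given: they have to be found in the camera images.
- jig: Drilling jig, fixed to the bench. Origin: centre of its underside; z up, +x towards its stop bar (yaw within 0.35 rad). Plywood base 240 x 240 x 18 mm; on it a pine board along x, 270 mm long, 90 mm wide (y = -45 to 45), top 40 mm above the origin. Beside the board two dark steel blocks of a sliding carriage each carry an upright pin; block tops lie 1 mm below the board's top.
- pin_zone (a point): Point fixed on the jig at its x = 0, y = 0, height 56 mm (the pin tips' height); axes as the jig. The pins stand at y = -80 and +80 mm, 10 mm thick, noses tapering to 4 mm over the top 7 mm. The carriage's place is NOT measured: at the start the line of both pins is anywhere from x = -12 to +12 mm. Travel -15 to +33 mm, along x only, friction about 5 N.
- stop_face (a point): Middle of the upper edge of the steel stop bar's face, fixed on the jig at x = 75, y = 0, height 50 mm; axes as the jig. The bar runs 236 mm along y; its face looks to -x, towards the template.
- template_grip (a point): Drilling template, flat on the bench at the start: aluminium plate 90 (x) x 200 (y) x 8 mm, about 0.42 kg, with a dark wooden grip at its middle, 50 mm (x) x 24 mm (y), rising 45 mm above the plate. Point on the grip's axis 34 mm above the plate's underside; z up. Home on the jig, this point is at x = 30, y = 0, z = 74 mm in the jig's frame.
- template_hole (a point): Centre of one of the template's two locating holes, at the plate's underside, 13 mm wide, right through: at x = 0, y = +80 mm from the grip's axis; the other is at y = -80. They go over the pins with 1.5 mm play all round; either way round fits. The four small dark drill bushes are no through holes.
- gauge_mid (a point): Bystander: wooden marking gauge, 210 mm beam through a 40 x 55 x 50 mm block, lying between jig and template; point at the block's centre.
- pencil: Bystander: flat carpenter's pencil, 170 mm, origin under its middle.
- square: Bystander: try square lying flat, 110 mm stock and 150 mm blade, origin under the stock's middle.
- glue: Bystander: white glue bottle, 60 mm wide, 160 mm tall, origin under its middle.
- offcut: Bystander: pine offcut 120 x 60 x 22 mm, origin under its middle.
- driver: Bystander: screwdriver, 220 mm long, at the right-hand side, origin on its underside.
There are look-alikes about, which are no part of the job. Leave any purple look-alike of the part that bears template_grip alone.

How it is judged:
By the outcome, as a careful person would: the job done as asked, in the order asked, and still so for the second after the job is handed in, with the robot touching nothing.
It also fails if it takes over 67 s, if anything falls off the work surface, if the arm or the gripper's body presses on something with over 40 N, if the wrist force passes 120 N, or if a joint passes its speed limit or range.

## Robot

A 6-joint arm with a two-finger parallel gripper is mounted at the origin on the work surface. World frame = base frame: x ahead of the robot, y to its left, z up, the work surface at z = 0. Lengths are in m, angles in degrees, forces in N, time in s.
With the tool pointing down it reaches from about 0.4 to 0.825 m from the base axis. Payload 7 kg.
Tool frame: the origin (TCP) lies at the very end of the fingers, on their centre line; the grasp point (between the pads) lies r.grip_depth behind it (r.grip_depth is the distance from the TCP to the grasp point, in m); z points along the fingers, y is the direction in which the jaws open and shut (so a half turn about z gives the same grasp; the last joint's range is limited). The gripper opens to 88 mm and grips with 3 to 60 N. Pads are 19 mm wide; open, the fingers measure 130 mm over their backs; the gripper's body (78 mm by 193 mm) begins 47 mm behind the grasp point.
Start: joints at [-50.529, 20.546, 0.682, 0, -70.136, -16.507], TCP at [0.263, -0.621, 0.227] pointing down, gripper open.
Joint ranges: [-176.03, 176.03], [-82.01, 121.73], [-58.28, 71.71], [-173.87, 95.51], [-174.79, -0.11], [-173.66, 173.66]. Speed limits (degrees/s): [136.94, 136.94, 172.46, 180, 180, 180].

## Interface

Orientations are given as [roll, pitch, yaw] about the fixed x, y, z axes, in that order (R = Rz(yaw) Ry(pitch) Rx(roll)).
In Python, from plant import r gives the robot as it stands. The module is installed in compiled form; this text tells all that it offers.
- The arm moves only by the tool step_arm, never from a script. Its argument "increments" is a list of rows, each a list of 3 entries, a list of its own where there are three numbers: the shift along the tool's x, y, z in m, then the turn, a rotation vector about the tool's x, y, z in rad, then the closure, from 0 (fully open) to 1 (shut). In form: [[[x, y, z], [wx, wy, wz], grip], ...]. A call has 1 to 10 rows; each row is the pose to reach, as a shift and turn from the pose commanded when the call began, along the tool's axes at that moment; what a row does not reach only later rows make up. A row lasts 1/10 s, in which the tool goes at most 50 mm and 8.59 degrees, less where a joint would pass 70% of its speed; a pose out of reach is approached as far as the arm can. A call with a gripper value outside its range is refused whole. The fingers move at their own pace and stop on an object; "force" is the grip in N (left out, the last holds). Time passes only in rows, so rows that repeat a pose let the fingers close. It gives the time, the measured TCP pose, the force and the opening at its end, in the units of the state.
- r.get_state(): the state, without advancing time (a new reading comes with each control period).
- r.capture(name): name is "side" or "top"; returns a dict with "color" (384x512x3 uint8, red, green, blue), "intrinsics" (3x3 intrinsics, pixels), "rvec" (rotation vector, rad) and "tvec" (3), from world to camera coordinates, as OpenCV has them. Camera axes: x right, y down, z forward; pixel columns grow to the right and rows downward; lengths in m; the calibration is good to about 2 mm. A picture is of the moment at which its call begins. There is no depth.
- r.close_job(): hands the job in, once; it reports no verdict.
The state is a dict: "time_s": time; "joints": joint angles; "qd": joint speeds; "joint_torque": joint torques, N m; "tcp_pos": TCP position; "eef_rot": TCP orientation; "contact_force": force on the tool from outside, world axes, zero at the start; "moment": the same for the moment, N m; "gripper_width": finger opening in m.
Only numpy, scipy, OpenCV 4.12 (cv2) and the standard library are available. Lean on these libraries where they do the work, as an engineer would, in place of code of your own. Each camera call takes 0.05 s, during which the arm holds its last target.

## Working session

There is one attempt and no reset: what is moved stays moved. The work goes in short steps, Python scripts to look and compute and a tool call to move; the robot and the scene stay as the last step left them, time stands still between calls to the robot, and variables do not carry over. Pictures are saved under pics/ and viewed, and the job is handed in when it is done.

Besides the shell and the picture viewer there is one more tool, called after "Emit:" by a JSON object that holds its "name" and its "arguments". step_arm: Moves the arm, as the interface text tells. Its arguments: {"type":"object","properties":{"increments":{"type":"array","items":{"type":"array"}},"force":{"type":"number"}},"required":["increments"]}

```bash
mkdir -p pics
cat > h.py <<'E'
import numpy as np, cv2, pickle
from plant import r
def cap(n,tag):
    c=r.capture(n); pickle.dump(c,open(f'{tag}.pkl','wb'))
    cv2.imwrite(f'pics/{tag}.png',c['color'][:,:,::-1]); return c
def load(tag): return pickle.load(open(f'{tag}.pkl','rb'))
def ray(c,uv):
    R=cv2.Rodrigues(np.array(c['rvec'],float))[0]; t=np.array(c['tvec'],float).ravel()
    d=np.linalg.solve(np.array(c['intrinsics']),np.array([uv[0],uv[1],1.]))
    return -R.T@t, R.T@d
def plane(c,uv,z):
    o,d=ray(c,uv); return o+d*(z-o[2])/d[2]
def tri(c1,u1,c2,u2):
    o1,d1=ray(c1,u1);o2,d2=ray(c2,u2)
    s=np.linalg.lstsq(np.c_[d1,-d2],o2-o1,rcond=None)[0]
    a=o1+d1*s[0];b=o2+d2*s[1]; return (a+b)/2,np.linalg.norm(a-b)
def proj(c,p):
    return cv2.projectPoints(np.array([p],float),np.array(c['rvec'],float),np.array(c['tvec'],float),np.array(c['intrinsics'],float),None)[0].ravel()
E
python3 - <<'E'
from h import *
print(r.get_state(), r.grip_depth)
for n in('side','top'):
    c=cap(n,n+'0'); print(ray(c,(256,192)))
    cv2.imwrite(f'pics/{n}0b.png',cv2.resize(c['color'][:,:,::-1],(800,600),interpolation=cv2.INTER_CUBIC))
E
```

```text
{'time_s': 0.0, 'joints': array([-5.05302323e+01,  2.05928200e+01,  6.33077984e-01, -1.98732154e-02,
       -7.01362548e+01, -1.65080198e+01]), 'qd': array([-0.05941429, -0.06937335,  0.05115562,  0.02547826, -0.03604222,
        0.04523075]), 'joint_torque': array([-3.28103924e-04, -5.82713020e+01,  2.93043941e+01,  6.99712202e+00,
        6.59991187e-03, -1.79769040e-04]), 'tcp_pos': array([ 0.26311792, -0.62106532,  0.22560256]), 'eef_rot': array([ 1.79902651e+02, -9.36823066e-03, -1.57045012e+02]), 'contact_force': array([0.30827911, 0.05454578, 0.3732543 ]), 'moment': array([-0.025053  , -0.04851685,  0.01607863]), 'gripper_width': 0.0871623416797468} 0.0188
(array([-0.20860495,  0.83081892,  1.12853398]), array([ 0.46482373, -0.5671321 , -0.68021212]))
(array([ 0.35582386, -0.08725633,  1.01669187]), array([ 0.17834374, -0.02901268, -0.98363947]))
```

View pics/side0b.png

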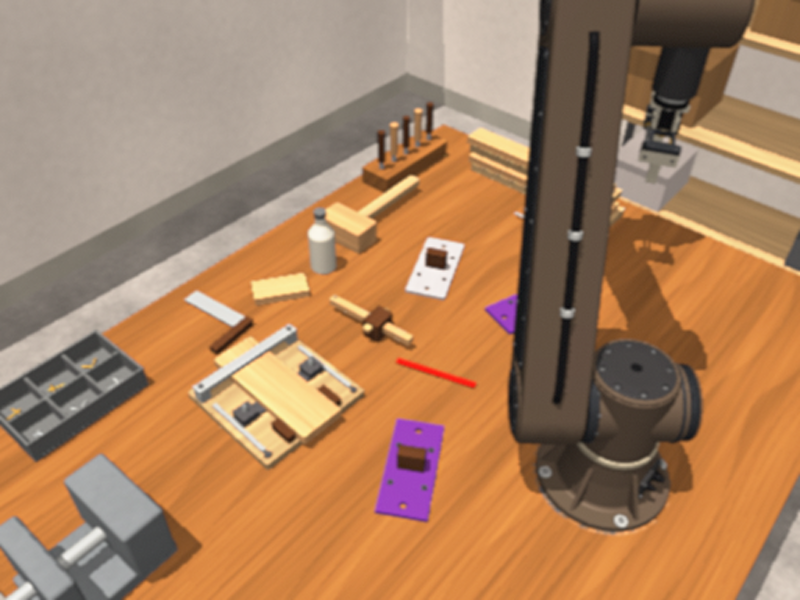

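View pics/top0b.png

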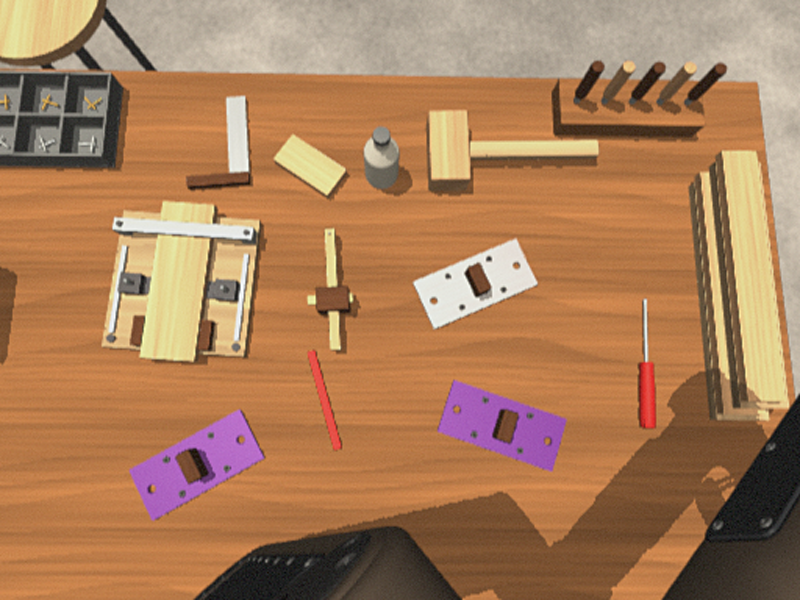

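The side view (800x600) shows the jig at (275,395), the aluminium plate at (436,267) and a purple one at (410,470). The top view shows the jig at (182,280), the gauge at (333,298) and the pencil at (324,400).

What could be taken for the template, in top-view pixels:
- aluminium plate with dark grip at (478,280)
- purple look-alike at (506,426)
- purple look-alike at (192,465)

I choose the aluminium one and check it in a close crop.

Run:
```python
from h import *
t=load('top0')['color'];s=load('side0')['color']
def crop(im,x0,y0,x1,y1,k): return cv2.resize(im[y0:y1,x0:x1,::-1],None,fx=k,fy=k,interpolation=cv2.INTER_CUBIC)
cv2.imwrite('pics/c1.png',crop(t,255,145,355,220,8))
cv2.imwrite('pics/c2.png',crop(t,60,120,175,240,5))
cv2.imwrite('pics/c3.png',crop(s,115,200,240,300,6))
cv2.imwrite('pics/c4.png',crop(s,250,145,310,195,10))
```

```text
(no output)
```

View pics/c1.png

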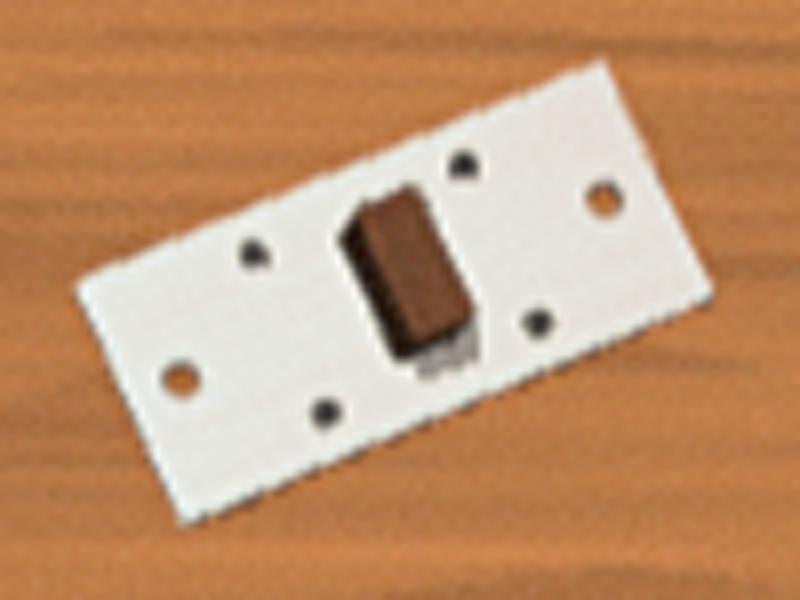

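View pics/c2.png

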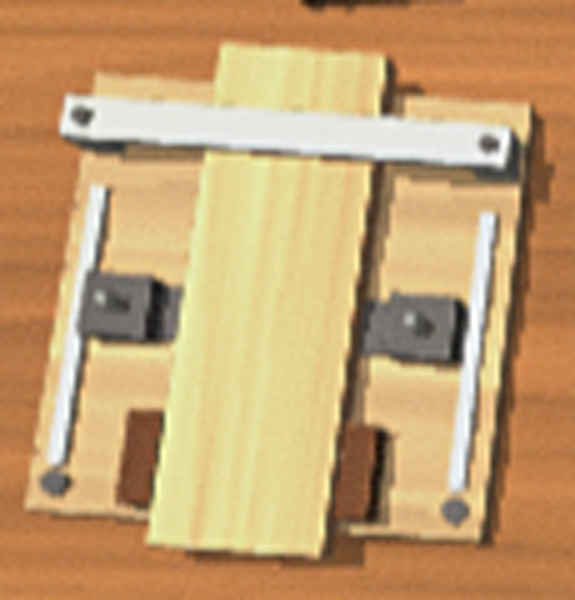

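View pics/c3.png

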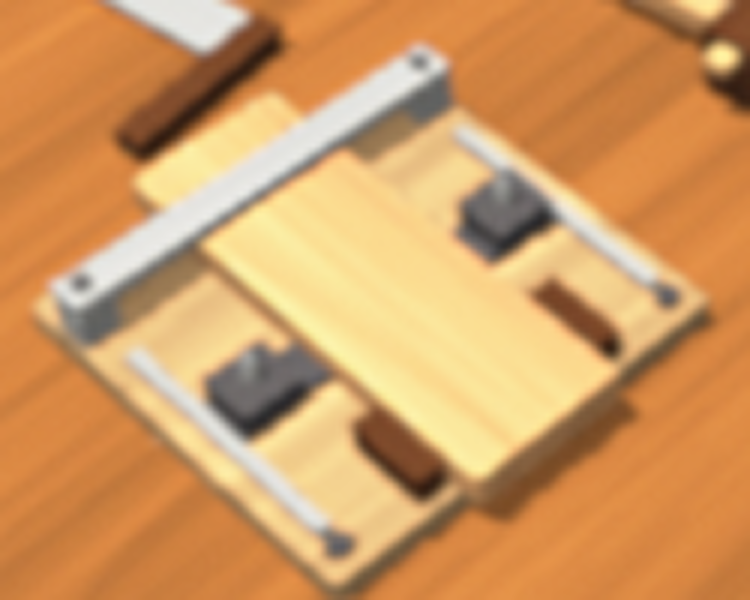

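View pics/c4.png

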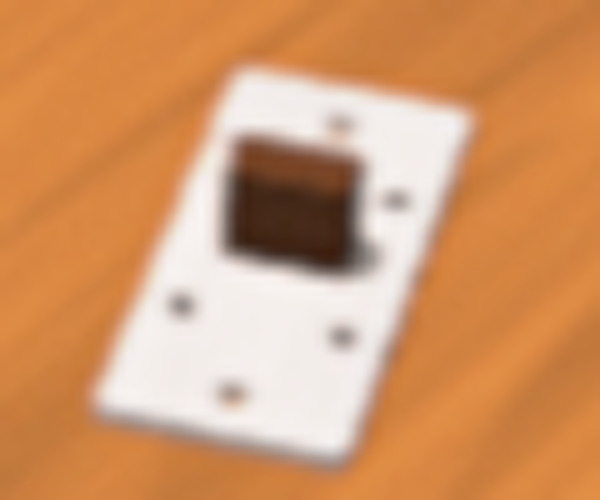

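The close crop confirms it. It is a silver-white plate with a dark grip, two wood-coloured through holes at crop (181,378) and (604,200), and four dark bushes. Next I measure it and the jig from both views.

Run:
```python
from h import *
np.set_printoptions(precision=4,suppress=True)
T=load('top0');S=load('side0')
u=lambda p,k,x,y:((p[0]+.5)/k-.5+x,(p[1]+.5)/k-.5+y)
c1=lambda *p:u(p,8,255,145); c2=lambda *p:u(p,5,60,120); c3=lambda *p:u(p,6,115,200); c4=lambda *p:u(p,10,250,145)
pr={'cA':(c1(75,287),c4(240,65)) ,'x':(c1(603,60),c4(475,112))}
# correspondence test: try tri of each pairing
tc=[c1(75,287),c1(603,60),c1(714,293),c1(183,523)]
sc=[c4(240,65),c4(475,112),c4(345,465),c4(95,405)]
for i,a in enumerate(tc):
    print('T',i,plane(T,a,.008)[:2])
for i,a in enumerate(sc): print('S',i,plane(S,a,.008)[:2])
print('holes T',plane(T,c1(181,378),.006),plane(T,c1(604,200),.006))
print('holes S',plane(S,c4(340,124),.006),plane(S,c4(231,393),.006))
# sub-pixel plate by mask
for nm,c,box in(('T',T,(255,145,355,220)),('S',S,(250,145,310,195))):
    x0,y0,x1,y1=box;im=c['color'][y0:y1,x0:x1].astype(int)
    m=((im.min(2)>150)&(im.max(2)-im.min(2)<40)).astype(np.uint8)
    cn=max(cv2.findContours(m,0,1)[0],key=cv2.contourArea)
    P=np.array([plane(c,(p[0][0]+x0,p[0][1]+y0),.008)[:2] for p in cn],np.float32)*1000
    print(nm,'plate rect mm',cv2.minAreaRect(P))
for n,a,b in[('plate corner',tc[1],sc[2]),]: pass
# tri jig
J={'stopL_face_top':(c2(62,135),c3(86,310)),'stopR_face_top':(c2(508,167),c3(449,68)),
'boardL_bot':(c2(148,545),c3(475,482)),'boardR_bot':(c2(323,557),c3(617,373)),
'pinL':(c2(106,295),c3(253,352)),'pinR':(c2(417,316),c3(503,178)),
'screwL':(c2(83,116),c3(80,284)),'screwR':(c2(489,143),c3(419,62)),'boltL':(c2(55,482),c3(339,542)),'boltR':(c2(456,510),c3(666,293))}
for k,(a,b) in J.items(): print(k,*tri(T,a,S,b))
```

```text
T 0 [ 0.571  -0.1385]
T 1 [ 0.6535 -0.3221]
T 2 [ 0.5712 -0.3576]
T 3 [ 0.4902 -0.1749]
S 0 [ 0.655  -0.3233]
S 1 [ 0.5701 -0.3596]
S 2 [ 0.4869 -0.1712]
S 3 [ 0.5722 -0.1379]
holes T [ 0.5402 -0.1747  0.006 ] [ 0.604  -0.3213  0.006 ]
holes S [ 0.6056 -0.3221  0.006 ] [ 0.5415 -0.1761  0.006 ]
T plate rect mm ((571.5112915039062, -247.8463897705078), (90.69754028320312, 199.93142700195312), 23.57257652282715)
S plate rect mm ((569.9943237304688, -246.19973754882812), (90.2369384765625, 203.10903930664062), 23.848533630371094)
stopL_face_top [0.6462 0.3683 0.0493] 0.003826136253254501
stopR_face_top [0.6342 0.1356 0.0459] 0.00034797077524515547
boardL_bot [0.4344 0.311  0.0378] 0.0012172914717646945
boardR_bot [0.4289 0.2215 0.0379] 0.0010509614899186397
pinL [0.56   0.3355 0.0553] 0.001855768892248153
pinR [0.5517 0.1767 0.0525] 0.0006917770570206088
screwL [0.6586 0.3594 0.0498] 0.0005082065397637357
screwR [0.6461 0.1454 0.0499] 0.00012817125763915857
boltL [0.4677 0.3682 0.0217] 2.0390771859102386e-05
boltR [0.4552 0.1592 0.0213] 0.0010541716337153994
```

Run:
```python
from h import *
np.set_printoptions(precision=4,suppress=True)
T=load('top0');S=load('side0')
u=lambda p,k,x,y:((p[0]+.5)/k-.5+x,(p[1]+.5)/k-.5+y)
c1=lambda *p:u(p,8,255,145); c2=lambda *p:u(p,5,60,120); c3=lambda *p:u(p,6,115,200); c4=lambda *p:u(p,10,250,145)
def crop(im,x0,y0,x1,y1,k): return cv2.resize(im[y0:y1,x0:x1,::-1],None,fx=k,fy=k,interpolation=cv2.INTER_NEAREST)
a=crop(T['color'],72,165,157,200,9);b=crop(S['color'],145,222,210,275,9)
cv2.imwrite('pics/d1.png',a);cv2.imwrite('pics/d2.png',b)
for n,p,q in[('gripA',c1(412,185),c4(358,158)),('gripB',c1(472,312),c4(0,0)),('plate near corner',c1(183,523),c4(345,465)),('plate far',c1(603,60),c4(240,65)),('gripnearleft',c1(365,208),c4(238,138))]: print(n,*tri(T,p,S,q))
for p in [(365,208),(412,185),(472,312),(408,355)]: print(plane(T,c1(*p),.053))
for p in [(238,138),(360,158),(358,205),(230,185)]: print('S',plane(S,c4(*p),.053))
print(tri(T,(381/1.5625,135/1.5625),S,(320/1.5625,212/1.5625)))
```

```text
gripA [ 0.5773 -0.2573  0.0511] 0.04402274100853909
gripB [ 0.5918 -0.2107  0.1291] 0.13401758322980567
plate near corner [ 0.4905 -0.1756  0.0028] 0.000948374210363805
plate far [ 0.6533 -0.3215  0.0098] 0.0006019993744941279
gripnearleft [ 0.5851 -0.2299  0.066 ] 0.001376005437321666
[ 0.5889 -0.2315  0.053 ]
[ 0.5968 -0.2471  0.053 ]
[ 0.5544 -0.2659  0.053 ]
[ 0.5399 -0.2447  0.053 ]
S [ 0.5942 -0.2431  0.053 ]
S [ 0.5541 -0.2631  0.053 ]
S [ 0.5386 -0.2417  0.053 ]
S [ 0.5797 -0.2204  0.053 ]
(array([ 0.7733, -0.0821,  0.1554]), np.float64(0.001451404642459151))
```

View pics/d1.png

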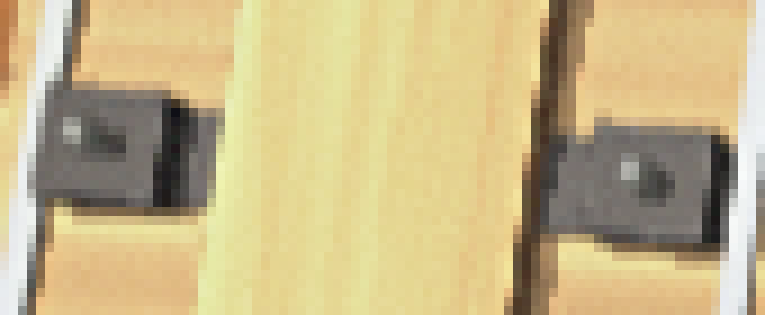

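View pics/d2.png

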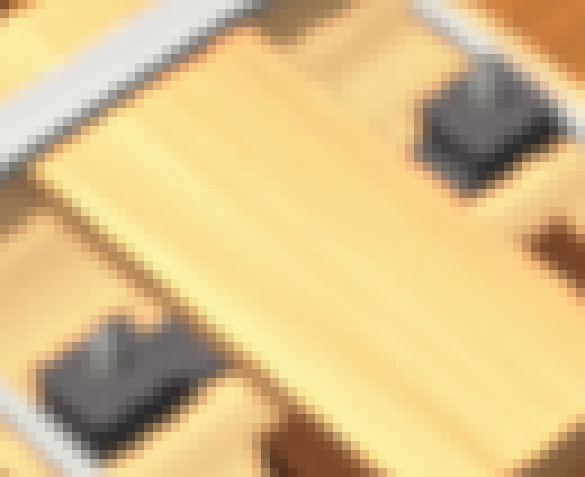

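Run:
```python
from h import *
np.set_printoptions(precision=4,suppress=True)
T=load('top0');S=load('side0')
u=lambda p,k,x,y:((p[0]+.5)/k-.5+x,(p[1]+.5)/k-.5+y)
c1=lambda *p:u(p,8,255,145); c4=lambda *p:u(p,10,250,145); c2=lambda *p:u(p,5,60,120); c3=lambda *p:u(p,6,115,200)
d1=lambda *p:u(p,9,72,165); d2=lambda *p:u(p,9,145,222)
print('grip top',tri(T,c1(412,185),S,c4(238,138)),tri(T,c1(472,312),S,c4(360,158)))
L,R=d1(70,128),d1(628,168); l,q=d2(103,328),d2(484,62)
print('pins tri',tri(T,L,S,l),tri(T,R,S,q))
for c,a in((T,L),(T,R),(S,l),(S,q)): print(plane(c,a,.0555))
# stop face edge at z .05 and board side edges
for nm,c,f,pts in(('T stop',T,c2,[(62,135),(508,167)]),('S stop',S,c3,[(90,312),(205,240),(345,147),(449,68)]),('T board',T,c2,[(205,160),(148,545),(372,165),(323,557)]),('S board',S,c3,[(205,245),(475,482),(345,152),(617,373)])):
    print(nm,[plane(c,f(*p),.05 if 'stop' in nm else .04)[:2] for p in pts])
s=r.get_state();print(s['tcp_pos'],s['eef_rot'])
```

```text
grip top (array([ 0.598 , -0.248 ,  0.0481]), np.float64(0.00021715938914773674)) (array([ 0.5555, -0.2661,  0.0503]), np.float64(0.0012019834381419771))
pins tri (array([0.5591, 0.3378, 0.059 ]), np.float64(0.0008873883854702942)) (array([0.5491, 0.1789, 0.0597]), np.float64(0.0006290720180633836))
[0.5602 0.3397 0.0555]
[0.5502 0.1803 0.0555]
[0.5612 0.3361 0.0555]
[0.5517 0.1763 0.0555]
T stop [array([0.6478, 0.3692]), array([0.6331, 0.1347])]
S stop [array([0.641 , 0.3677]), array([0.6348, 0.3012]), array([0.6296, 0.2129]), array([0.6308, 0.1381])]
T board [array([0.6379, 0.2974]), array([0.4337, 0.3097]), array([0.6362, 0.2091]), array([0.4283, 0.2205])]
S board [array([0.6401, 0.2984]), array([0.4337, 0.3122]), array([0.6347, 0.2096]), array([0.4282, 0.2228])]
[ 0.2632 -0.6211  0.2257] [ 179.9138   -0.0071 -157.0393]
```

```bash
cat >> h.py <<'E'
from scipy.spatial.transform import Rotation as Ro
def go(p,yaw):
    s=r.get_state(); R=Ro.from_euler('xyz',s['eef_rot'],degrees=True)
    G=Ro.from_euler('xyz',[180,0,yaw],degrees=True)
    print('t',round(s['time_s'],2),'shift',np.round(R.inv().apply(np.array(p)-s['tcp_pos']),4),'turn',np.round((R.inv()*G).as_rotvec(),4),'pos',np.round(s['tcp_pos'],4),np.round(s['eef_rot'],2),'F',np.round(s['contact_force'],1),'M',np.round(s['moment'],2),'w',round(s['gripper_width'],4))
E
python3 -c "
from h import *
go([.572,-.248,.10],-156.4)"
```

```text
t 0.1 shift [-0.4299  0.2229  0.126 ] turn [ 0.0015 -0.0001 -0.0112] pos [ 0.2632 -0.6211  0.2257] [ 1.7991e+02 -1.0000e-02 -1.5704e+02] F [0.5 0.5 0.4] M [ 0.01 -0.01  0.09] w 0.088
```

Emit:
{"name": "step_arm", "arguments": {"increments": [[[-0.043,0.022,0],[0,0,0],0],[[-0.086,0.045,0],[0,0,0],0],[[-0.129,0.067,0],[0,0,-0.003],0],[[-0.172,0.089,0.0],[0,0,-0.006],0],[[-0.215,0.111,0.0],[0,0,-0.011],0],[[-0.258,0.134,0.01],[0,0,-0.011],0],[[-0.301,0.156,0.03],[0,0,-0.011],0],[[-0.344,0.178,0.06],[0,0,-0.011],0],[[-0.387,0.2,0.09],[0,0,-0.011],0],[[-0.43,0.223,0.126],[0.0015,0,-0.011],0]]}}

```text
time_s: 1.1
tcp_pos: [0.5597, -0.2636, 0.1153]
eef_rot: [-179.9, 0.0, -156.4]
contact_force: [1.1, -1.0, -0.1]
gripper_width: 0.0877
```

Emit:
{"name": "step_arm", "arguments": {"increments": [[[0,0,0],[0,0,0],0],[[0,0,0],[0,0,0],0]]}}

```text
time_s: 1.3
tcp_pos: [0.5585, -0.2641, 0.1146]
eef_rot: [-180.0, -0.1, -156.3]
contact_force: [0.6, -1.2, -0.3]
gripper_width: 0.0876
```

```bash
python3 -c "
from h import *
go([.572,-.248,.0155],-156.4)"
```

```text
t 1.3 shift [-0.0191  0.0093  0.0991] turn [-0.0001 -0.0024  0.002 ] pos [ 0.5585 -0.2641  0.1146] [-1.8000e+02 -1.4000e-01 -1.5628e+02] F [ 0.6 -1.2 -0.3] M [-0.04 -0.01  0.03] w 0.0876
```

Emit:
{"name": "step_arm", "arguments": {"increments": [[[-0.019,0.009,0.02],[0,0,0.001],0],[[-0.019,0.009,0.045],[0,0,0.001],0],[[-0.019,0.009,0.07],[0,0,0.001],0],[[-0.019,0.009,0.09],[0,0,0.001],0],[[-0.019,0.009,0.099],[0,0,0.001],0],[[-0.019,0.009,0.099],[0,0,0.001],0]]}}

```text
time_s: 1.9
tcp_pos: [0.5716, -0.2502, 0.0165]
eef_rot: [-180.0, -0.1, -156.5]
contact_force: [0.7, -0.2, 0.5]
gripper_width: 0.0877
```

```bash
python3 -c "
from h import *
go([.572,-.248,.0155],-156.4)
for n in('side','top'): cap(n,n+'1')
c=load('top1')['color'];s=load('side1')['color']
a=cv2.resize(c[120:230,240:370,::-1],(650,550));cv2.imwrite('pics/e.png',a)
a=cv2.resize(s[125:215,230:330,::-1],(600,540));cv2.imwrite('pics/e2.png',a)
"
```

```text
t 1.9 shift [-0.0012  0.0019  0.001 ] turn [-0.0008 -0.0012 -0.0023] pos [ 0.5716 -0.2502  0.0165] [-1.7995e+02 -7.0000e-02 -1.5653e+02] F [ 0.7 -0.2  0.5] M [0.   0.04 0.02] w 0.0877
```

View pics/e.png

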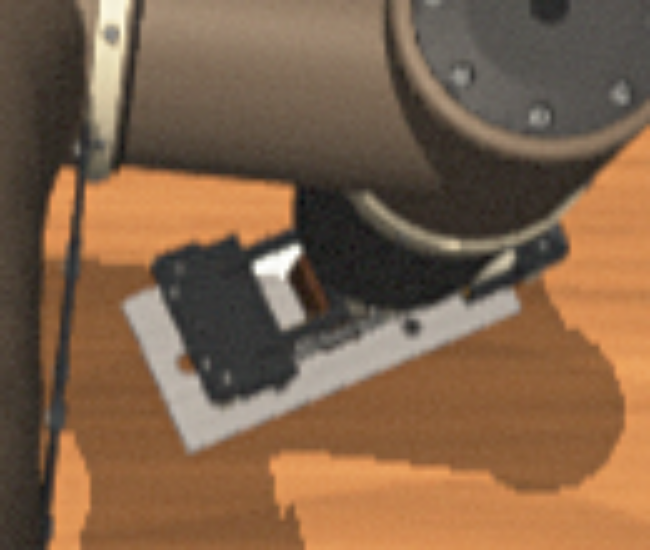

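View pics/e2.png

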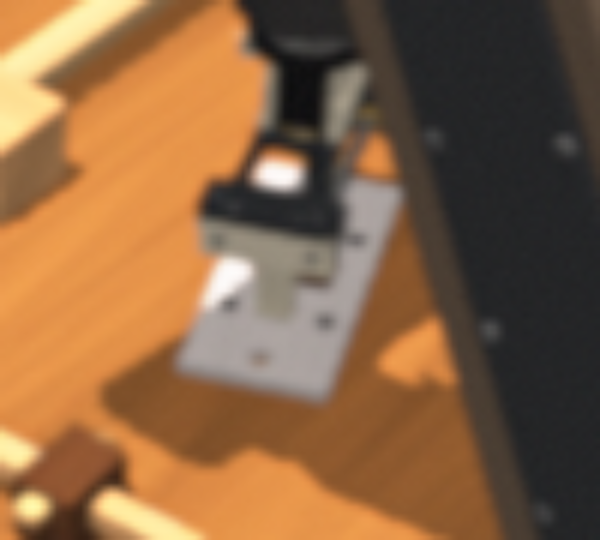

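The top crop shows the grip (315,285) between the jaws. The side crop shows the finger (275,290) in front of the grip, above the plate. I correct by 2 mm and close.

Emit:
{"name": "step_arm", "arguments": {"increments": [[[-0.001,0.002,0.001],[0,0,-0.002],0],[[-0.001,0.002,0.001],[0,0,-0.002],0.5],[[-0.001,0.002,0.001],[0,0,-0.002],1],[[-0.001,0.002,0.001],[0,0,-0.002],1],[[-0.001,0.002,0.001],[0,0,-0.002],1],[[-0.001,0.002,0.001],[0,0,-0.002],1],[[-0.001,0.002,0.001],[0,0,-0.002],1],[[-0.001,0.002,0.001],[0,0,-0.002],1]], "force": 40}}

```text
time_s: 2.8
tcp_pos: [0.5726, -0.2472, 0.0159]
eef_rot: [-179.9, -0.0, -156.3]
contact_force: [-0.3, 0.2, 0.0]
gripper_width: 0.037
```

```bash
python3 -c "
from h import *
go([.572,-.248,.17],-156.4)
"
```

```text
t 2.8 shift [ 0.0009 -0.0007 -0.1541] turn [-0.0015 -0.0001  0.0009] pos [ 0.5726 -0.2472  0.0159] [-1.7992e+02 -1.0000e-02 -1.5635e+02] F [-0.3  0.2  0. ] M [ 0.01  0.02 -0.05] w 0.037
```

Still closing, so I wait.

Emit:
{"name": "step_arm", "arguments": {"increments": [[[0,0,0],[0,0,0],1],[[0,0,0],[0,0,0],1],[[0,0,0],[0,0,0],1],[[0,0,0],[0,0,0],1],[[0,0,0],[0,0,0],1]]}}

```text
time_s: 3.3
tcp_pos: [0.5727, -0.2473, 0.0159]
eef_rot: [-179.9, 0.0, -156.3]
contact_force: [0.7, -1.2, -1.0]
gripper_width: 0.0241
```

Emit:
{"name": "step_arm", "arguments": {"increments": [[[0,0,-0.01],[0,0,0],1],[[0,0,-0.03],[0,0,0],1],[[0,0,-0.06],[0,0,0],1],[[0,0,-0.1],[0,0,0],1],[[0,0,-0.13],[0,0,0],1],[[0,0,-0.15],[0,0,0],1]]}}

```text
time_s: 3.9
tcp_pos: [0.5726, -0.2469, 0.1688]
eef_rot: [-179.9, 0.1, -156.3]
contact_force: [0.5, 0.7, -4.7]
gripper_width: 0.024
```

```bash
python3 -c "
from h import *
go([.5558,.2585,.15],-183.45)
"
```

```text
t 3.9 shift [-0.1873  0.4697  0.0181] turn [-0.0019  0.0023  0.4731] pos [ 0.5726 -0.2469  0.1688] [-1.7987e+02  1.0000e-01 -1.5634e+02] F [ 0.5  0.7 -4.7] M [-0.03 -0.08 -0.02] w 0.024
```

Emit:
{"name": "step_arm", "arguments": {"increments": [[[-0.01,0.025,0],[0,0,0.03],1],[[-0.025,0.062,0],[0,0,0.07],1],[[-0.041,0.102,0],[0,0,0.11],1],[[-0.057,0.142,0],[0,0,0.16],1],[[-0.073,0.182,0],[0,0,0.21],1],[[-0.089,0.222,0],[0,0,0.26],1],[[-0.105,0.262,0],[0,0,0.31],1],[[-0.121,0.302,0],[0,0,0.36],1],[[-0.137,0.342,0],[0,0,0.41],1],[[-0.15,0.375,0],[0,0,0.473],1]]}}

```text
time_s: 4.9
tcp_pos: [0.5583, 0.1587, 0.1655]
eef_rot: [-179.9, -0.0, 176.5]
contact_force: [0.5, -1.2, -3.1]
gripper_width: 0.0237
```

```bash
python3 -c "
from h import *
go([.5558,.2585,.13],-183.45)
"
```

```text
t 4.9 shift [0.0087 0.0995 0.0354] turn [-0.0013 -0.0003 -0.0016] pos [0.5583 0.1587 0.1655] [-1.7993e+02 -2.0000e-02  1.7646e+02] F [ 0.5 -1.2 -3.1] M [-0.08 -0.19 -0.07] w 0.0237
```

Emit:
{"name": "step_arm", "arguments": {"increments": [[[0.002,0.025,0.01],[0,0,0],1],[[0.004,0.05,0.02],[0,0,0],1],[[0.006,0.075,0.035],[0,0,-0.001],1],[[0.009,0.09,0.05],[0,0,-0.001],1],[[0.009,0.098,0.06],[0,0,-0.001],1],[[0.009,0.099,0.065],[0,0,-0.001],1],[[0.009,0.099,0.065],[0,0,-0.001],1],[[0.009,0.099,0.065],[0,0,-0.001],1]]}}

```text
time_s: 5.7
tcp_pos: [0.5567, 0.2551, 0.1006]
eef_rot: [-179.9, 0.0, 176.6]
contact_force: [0.7, 0.1, -4.2]
gripper_width: 0.0237
```

```bash
python3 -c "
from h import *
go([.5558,.2585,.080],-183.45)
for n in('side','top'): cap(n,n+'2')
c=load('top2')['color'];s=load('side2')['color']
a=cv2.resize(c[120:240,50:190,::-1],(700,600),interpolation=2);cv2.imwrite('pics/f.png',a)
a=cv2.resize(s[185:305,105:245,::-1],(700,600),interpolation=2);cv2.imwrite('pics/f2.png',a)
"
```

```text
t 5.7 shift [0.0011 0.0034 0.0206] turn [-0.0015  0.0008  0.0003] pos [0.5567 0.2551 0.1006] [-1.7991e+02  5.0000e-02  1.7657e+02] F [ 0.7  0.1 -4.2] M [ 0.04 -0.12 -0.02] w 0.0237
```

View pics/f.png

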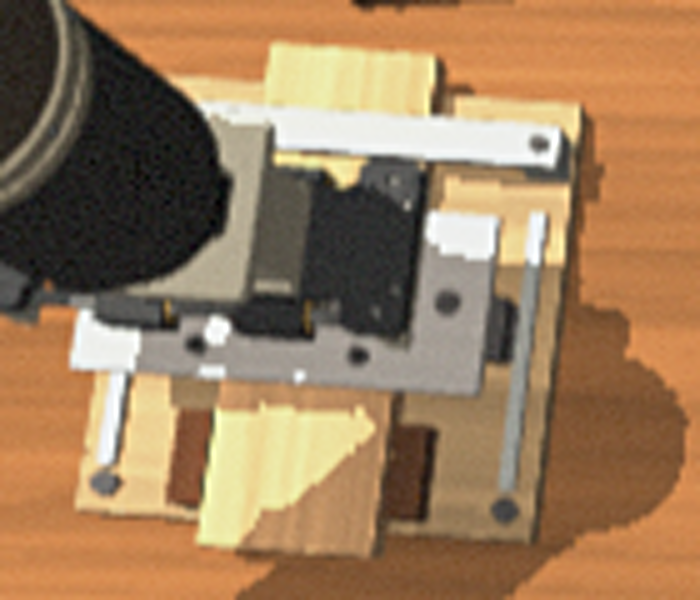

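View pics/f2.png

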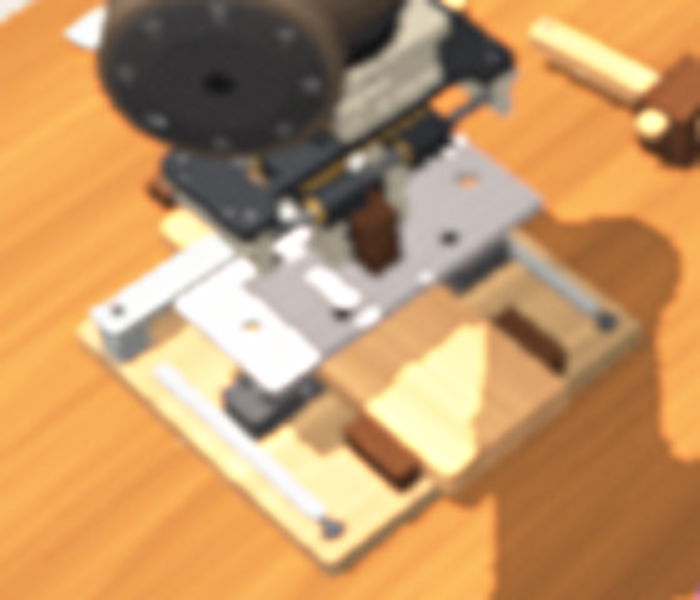

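The top crop shows the plate level above the jig, with its right hole at (447,303) and the right block peeking out at (500,330). The side crop shows both holes at (251,325) and (466,180). I compare hole and pin positions in the same views.

Run:
```python
from h import *
np.set_printoptions(precision=4,suppress=True)
T=load('top2');S=load('side2')
u=lambda p,k,x,y:((p[0]+.5)/k-.5+x,(p[1]+.5)/k-.5+y)
f=lambda *p:u(p,5,50,120); g=lambda *p:u(p,5,105,185)
zt=.1006-.0155
a,b=plane(S,g(251,325),zt+.007),plane(S,g(466,180),zt+.007)
print('S holes',a,b,(a+b)/2); print('T hole',plane(T,f(447,303),zt+.007))
print('tri',tri(T,f(447,303),S,g(466,180)))
# predicted
for n,c in(('T',T),('S',S)):
  for y in(.08,-.08):
    th=np.deg2rad(-3.43); p=[.5567-np.sin(th)*y,.2551+np.cos(th)*y,zt+.007]; print(n,p,proj(c,p),)
print(g(251,325),g(466,180),f(447,303))
cv2.imwrite('pics/g.png',cv2.resize(S['color'][225:275,140:215,::-1],(750,500),interpolation=cv2.INTER_NEAREST))
```

```text
S holes [0.5604 0.3352 0.0921] [0.5497 0.1772 0.0921] [0.555  0.2562 0.0921]
T hole [0.5504 0.1763 0.0921]
tri (array([0.5505, 0.1766, 0.0911]), np.float64(0.0001847472682152124))
T [np.float64(0.5614863234059315), np.float64(0.3349566910675231), 0.0921] [ 74.9844 175.1731]
T [np.float64(0.5519136765940684), np.float64(0.17524330893247686), 0.0921] [139.4754 179.6077]
S [np.float64(0.5614863234059315), np.float64(0.3349566910675231), 0.0921] [154.6106 249.3511]
S [np.float64(0.5519136765940684), np.float64(0.17524330893247686), 0.0921] [197.7385 219.889 ]
(154.8, 249.6) (197.8, 220.6) (139.0, 180.2)
```

View pics/g.png

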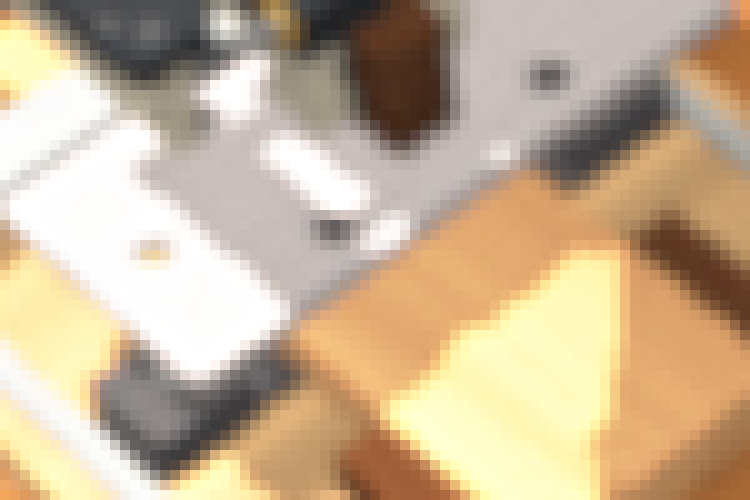

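```bash
python3 -c "
from h import *
go([.557,.2575,.074],-183.45)
"
```

```text
t 5.8 shift [0.0001 0.0022 0.027 ] turn [-0.0007  0.0015  0.0002] pos [0.5569 0.2554 0.101 ] [-1.7996e+02  8.0000e-02  1.7656e+02] F [-0.7  0.  -4.3] M [-0.02 -0.1   0.03] w 0.0236
```

Emit:
{"name": "step_arm", "arguments": {"increments": [[[0,0.001,0.007],[0,0.001,0],1],[[0,0.002,0.014],[0,0.001,0],1],[[0,0.002,0.02],[0,0.001,0],1],[[0,0.002,0.025],[0,0.001,0],1],[[0,0.002,0.027],[0,0.001,0],1],[[0,0.002,0.027],[0,0.001,0],1],[[0,0.002,0.027],[0,0.001,0],1]]}}

```text
time_s: 6.5
tcp_pos: [0.5567, 0.258, 0.0733]
eef_rot: [-179.9, -0.0, 176.6]
contact_force: [-1.0, -0.3, -5.4]
gripper_width: 0.024
```

```bash
python3 -c "
from h import *
go([.557,.2575,.070],-183.45)
"
```

```text
t 6.5 shift [-0.0003 -0.0005  0.0033] turn [-0.0013 -0.0002  0.0012] pos [0.5567 0.258  0.0733] [-1.7992e+02 -1.0000e-02  1.7662e+02] F [-1.  -0.3 -5.4] M [-0.02 -0.03 -0.03] w 0.024
```

Emit:
{"name": "step_arm", "arguments": {"increments": [[[0,0,0.001],[0,0,0.001],1],[[0,0,0.002],[0,0,0.001],1],[[0,0,0.002],[0,0,0.001],1]]}}

```text
time_s: 6.8
tcp_pos: [0.5566, 0.2579, 0.0712]
eef_rot: [-179.9, -0.0, 176.5]
contact_force: [-0.3, 0.9, -5.1]
gripper_width: 0.0236
```

Emit:
{"name": "step_arm", "arguments": {"increments": [[[0,0,0.001],[0,0,0],1],[[0,0,0.001],[0,0,0],1]]}}

```text
time_s: 7.0
tcp_pos: [0.5565, 0.2579, 0.0702]
eef_rot: [-179.9, -0.0, 176.6]
contact_force: [-0.5, -0.1, -5.0]
gripper_width: 0.024
```

Emit:
{"name": "step_arm", "arguments": {"increments": [[[0,0,0.001],[0,0,0],1],[[0,0,0.001],[0,0,0],1]]}}

```text
time_s: 7.2
tcp_pos: [0.5565, 0.2578, 0.0691]
eef_rot: [-179.9, -0.0, 176.6]
contact_force: [0.5, 0.8, -4.0]
gripper_width: 0.0238
```

Emit:
{"name": "step_arm", "arguments": {"increments": [[[0,0,0.001],[0,0,0],1],[[0,0,0.001],[0,0,0],1]]}}

```text
time_s: 7.4
tcp_pos: [0.5565, 0.2578, 0.0681]
eef_rot: [-179.9, -0.0, 176.5]
contact_force: [0.5, 0.2, -4.1]
gripper_width: 0.024
```

No contact with the underside 3 mm below the tips, so both noses are inside the holes. I continue slowly.

Emit:
{"name": "step_arm", "arguments": {"increments": [[[0,0,0.001],[0,0,0],1],[[0,0,0.001],[0,0,0],1]]}}

```text
time_s: 7.6
tcp_pos: [0.5565, 0.2578, 0.0671]
eef_rot: [-179.9, -0.0, 176.5]
contact_force: [-0.0, 0.0, -4.7]
gripper_width: 0.0236
```

Emit:
{"name": "step_arm", "arguments": {"increments": [[[0,0,0.001],[0,0,0],1],[[0,0,0.001],[0,0,0],1]]}}

```text
time_s: 7.8
tcp_pos: [0.5565, 0.2578, 0.0661]
eef_rot: [-179.9, -0.0, 176.6]
contact_force: [0.7, 0.1, -4.5]
gripper_width: 0.0236
```

Emit:
{"name": "step_arm", "arguments": {"increments": [[[0,0,0.001],[0,0,0],1],[[0,0,0.001],[0,0,0],1]]}}

```text
time_s: 8.0
tcp_pos: [0.5565, 0.2578, 0.0651]
eef_rot: [-179.9, -0.0, 176.5]
contact_force: [-1.0, -0.1, -5.1]
gripper_width: 0.024
```

```bash
python3 -c "
from h import *
go([.557,.2575,.060],-183.45)
"
```

```text
t 8.0 shift [-0.0005 -0.0003  0.0051] turn [-0.0015 -0.0005 -0.    ] pos [0.5565 0.2578 0.0651] [-1.7991e+02 -3.0000e-02  1.7655e+02] F [-1.  -0.1 -5.1] M [-0.06 -0.04  0.01] w 0.024
```

Emit:
{"name": "step_arm", "arguments": {"increments": [[[0,0,0.001],[0,0,0],1],[[0,0,0.002],[0,0,0],1],[[0,0,0.002],[0,0,0],1]]}}

```text
time_s: 8.3
tcp_pos: [0.5565, 0.2578, 0.0631]
eef_rot: [-179.9, -0.0, 176.5]
contact_force: [-0.3, 0.3, -4.6]
gripper_width: 0.0238
```

Emit:
{"name": "step_arm", "arguments": {"increments": [[[0,0,0.001],[0,0,0],1],[[0,0,0.002],[0,0,0],1],[[0,0,0.002],[0,0,0],1]]}}

```text
time_s: 8.6
tcp_pos: [0.5565, 0.2578, 0.061]
eef_rot: [-179.9, -0.0, 176.5]
contact_force: [0.1, 0.5, -4.9]
gripper_width: 0.0236
```

Emit:
{"name": "step_arm", "arguments": {"increments": [[[0,0,0.001],[0,0,0],1],[[0,0,0.002],[0,0,0],1],[[0,0,0.002],[0,0,0],1]]}}

```text
time_s: 8.9
tcp_pos: [0.5565, 0.2578, 0.059]
eef_rot: [-179.9, -0.0, 176.5]
contact_force: [-0.0, -0.5, -4.0]
gripper_width: 0.0237
```

```bash
python3 -c "
from h import *
go([.557,.2575,.0555],-183.45)
for n in('side','top'): cap(n,n+'3')
c=load('top3')['color'];s=load('side3')['color']
a=cv2.resize(s[185:305,105:245,::-1],(700,600),interpolation=2);cv2.imwrite('pics/i2.png',a)
"
```

```text
t 8.9 shift [-0.0005 -0.0002  0.0035] turn [-0.0016 -0.0006 -0.    ] pos [0.5565 0.2578 0.059 ] [-1.7991e+02 -4.0000e-02  1.7655e+02] F [-0.  -0.5 -4. ] M [-0.07  0.03 -0.04] w 0.0237
```

View pics/i2.png

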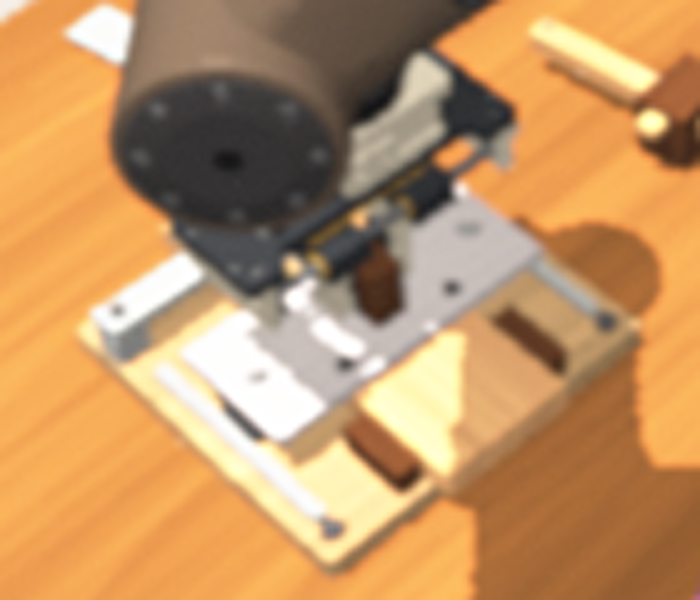

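The side view shows both holes, at (258,377) and (467,230), now filled grey by the pins. I lower on until the plate touches the board.

Emit:
{"name": "step_arm", "arguments": {"increments": [[[0,0,0.001],[0,0,0],1],[[0,0,0.002],[0,0,0],1],[[0,0,0.002],[0,0,0],1]]}}

```text
time_s: 9.3
tcp_pos: [0.5565, 0.2578, 0.057]
eef_rot: [-179.9, -0.0, 176.5]
contact_force: [0.1, 0.1, -5.2]
gripper_width: 0.0236
```

Emit:
{"name": "step_arm", "arguments": {"increments": [[[0,0,0.0005],[0,0,0],1],[[0,0,0.001],[0,0,0],1],[[0,0,0.001],[0,0,0],1]]}}

```text
time_s: 9.6
tcp_pos: [0.5566, 0.2578, 0.0562]
eef_rot: [-179.9, -0.0, 176.5]
contact_force: [0.5, -0.2, -3.8]
gripper_width: 0.024
```

Emit:
{"name": "step_arm", "arguments": {"increments": [[[0,0,0.0005],[0,0,0],1],[[0,0,0.0005],[0,0,0],1]]}}

```text
time_s: 9.8
tcp_pos: [0.5566, 0.2579, 0.0559]
eef_rot: [-179.9, -0.0, 176.6]
contact_force: [-0.3, -1.1, -2.8]
gripper_width: 0.0239
```

```bash
python3 -c "
from h import *
go([.557,.2575,.0555],-183.45)
"
```

```text
t 9.8 shift [-0.0004 -0.0004  0.0004] turn [-0.0013 -0.0002  0.0001] pos [0.5566 0.2579 0.0559] [-1.7993e+02 -1.0000e-02  1.7656e+02] F [-0.3 -1.1 -2.8] M [-0.11  0.27  0.01] w 0.0239
```

Emit:
{"name": "step_arm", "arguments": {"increments": [[[0,0,0.0005],[0,0,0],1],[[0,0,0.0005],[0,0,0],1]]}}

```text
time_s: 10.0
tcp_pos: [0.5566, 0.2579, 0.0559]
eef_rot: [-179.9, 0.0, 176.6]
contact_force: [-3.6, -0.8, 3.6]
gripper_width: 0.0237
```

Emit:
{"name": "step_arm", "arguments": {"increments": [[[0,0,0.0005],[0,0,0],1],[[0,0,0.0005],[0,0,0],1]]}}

```text
time_s: 10.2
tcp_pos: [0.5567, 0.2579, 0.0559]
eef_rot: [-179.9, 0.0, 176.6]
contact_force: [-5.1, -2.0, 9.2]
gripper_width: 0.0236
```

```bash
python3 -c "
from h import *
go([.557,.2575,.0555],-183.45)
"
```

```text
t 10.2 shift [-0.0003 -0.0003  0.0004] turn [-0.0011  0.0002  0.0004] pos [0.5567 0.2579 0.0559] [-1.7993e+02  1.0000e-02  1.7657e+02] F [-5.1 -2.   9.2] M [-0.49  1.93 -0.04] w 0.0236
```

Emit:
{"name": "step_arm", "arguments": {"increments": [[[0,0,-0.0006],[0,0,0],1],[[0,0,-0.0008],[0,0,0],1],[[0,0,-0.0008],[0,0,0],1]]}}

```text
time_s: 10.5
tcp_pos: [0.5567, 0.2579, 0.0559]
eef_rot: [-179.9, -0.0, 176.6]
contact_force: [-3.6, -1.5, 6.4]
gripper_width: 0.0234
```

Emit:
{"name": "step_arm", "arguments": {"increments": [[[-0.001,0,0],[0,0,0],1],[[-0.002,0,0],[0,0,0],1],[[-0.003,0,0],[0,0,0],1],[[-0.004,0,0],[0,0,0],1],[[-0.005,0,0],[0,0,0],1]]}}

```text
time_s: 11.0
tcp_pos: [0.5584, 0.2578, 0.056]
eef_rot: [-179.9, -0.3, 176.5]
contact_force: [-23.6, 3.4, 18.9]
gripper_width: 0.0239
```

```bash
python3 -c "
from h import *
go([.557,.2575,.0555],-183.45)
"
```

```text
t 11.0 shift [ 0.0014 -0.0003  0.0005] turn [-0.0019 -0.0048 -0.0005] pos [0.5584 0.2578 0.056 ] [-179.89   -0.27  176.52] F [-23.6   3.4  18.9] M [ 1.68  8.02 -0.13] w 0.0239
```

Emit:
{"name": "step_arm", "arguments": {"increments": [[[0.001,0,-0.0005],[0,0,0],1],[[0.0015,0,-0.001],[0,0,0],1],[[0.0015,0,-0.0015],[0,0,0],1]]}}

```text
time_s: 11.3
tcp_pos: [0.5584, 0.2578, 0.0561]
eef_rot: [-179.9, -0.2, 176.5]
contact_force: [-6.2, 2.6, -3.1]
gripper_width: 0.024
```

```bash
python3 -c "
from h import *
go([.557,.2575,.0555],-183.45)
for n in('side','top'): cap(n,n+'4')
c=load('top4')['color'];s=load('side4')['color']
a=cv2.resize(s[185:305,105:245,::-1],(700,600),interpolation=2);cv2.imwrite('pics/j2.png',a)
a=cv2.resize(c[120:240,50:190,::-1],(700,600),interpolation=2);cv2.imwrite('pics/j.png',a)
"
```

```text
t 11.3 shift [ 0.0014 -0.0004  0.0006] turn [-0.0016 -0.0029 -0.0006] pos [0.5584 0.2578 0.0561] [-1.7991e+02 -1.6000e-01  1.7652e+02] F [-6.2  2.6 -3.1] M [ 1.11  2.29 -0.05] w 0.024
```

View pics/j.png

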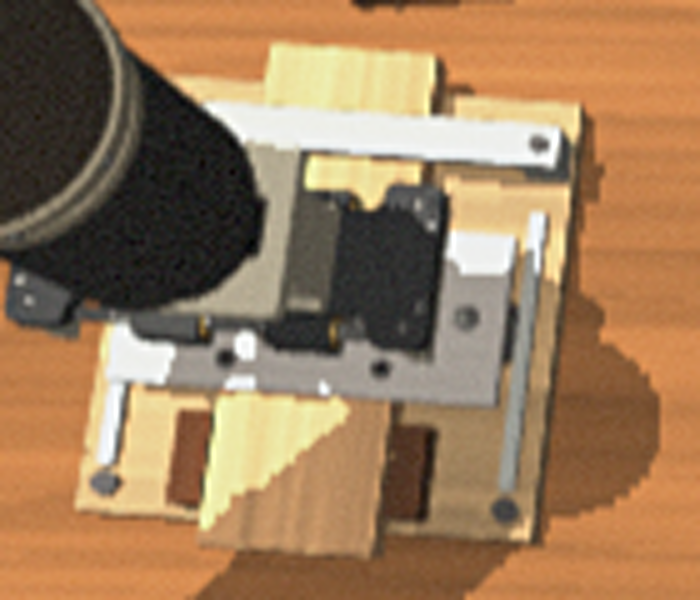

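View pics/j2.png

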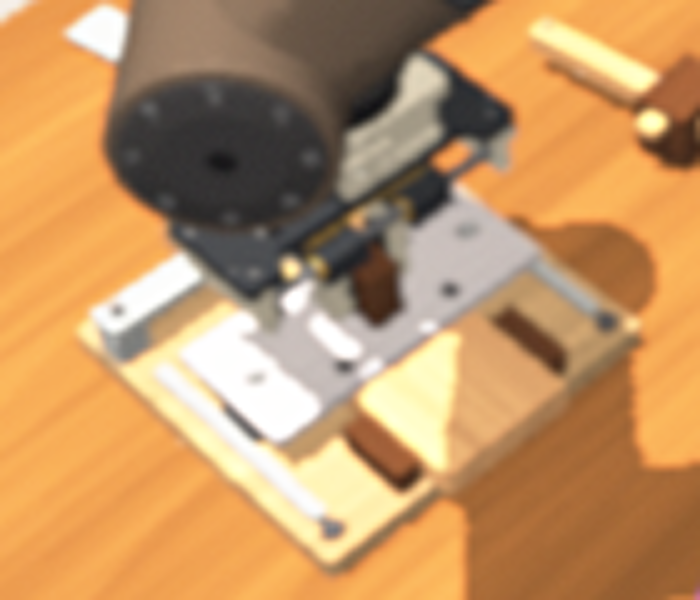

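Both views show the plate level on the pins, with the right hole filled grey at top (466,318). The push had only loaded the plate's front edge. I push again with the weight nearly carried.

Emit:
{"name": "step_arm", "arguments": {"increments": [[[-0.0005,0,-0.0002],[0,0,0],1],[[-0.001,0,-0.0003],[0,0,0],1],[[-0.001,0,-0.0003],[0,0,0],1]]}}

```text
time_s: 11.7
tcp_pos: [0.559, 0.2577, 0.0561]
eef_rot: [-179.9, -0.2, 176.5]
contact_force: [-10.3, 2.9, 0.9]
gripper_width: 0.0239
```

```bash
python3 -c "
from h import *
go([.557,.2575,.0555],-183.45)
"
```

```text
t 11.7 shift [ 0.002  -0.0004  0.0006] turn [-0.0019 -0.0038 -0.0008] pos [0.559  0.2577 0.0561] [-179.89   -0.22  176.51] F [-10.3   2.9   0.9] M [ 1.38  3.39 -0.  ] w 0.0239
```

Emit:
{"name": "step_arm", "arguments": {"increments": [[[-0.0005,0,-0.0002],[0,-0.002,0],1],[[-0.001,0,-0.0003],[0,-0.003,0],1],[[-0.0015,0,-0.0003],[0,-0.004,0],1]]}}

```text
time_s: 12.0
tcp_pos: [0.5611, 0.2576, 0.0561]
eef_rot: [-179.9, 0.1, 176.5]
contact_force: [-5.3, 1.7, -4.2]
gripper_width: 0.0241
```

```bash
python3 -c "
from h import *
go([.557,.2575,.0555],-183.45)
"
```

```text
t 12.0 shift [ 0.0041 -0.0004  0.0006] turn [-0.0019  0.0009 -0.0008] pos [0.5611 0.2576 0.0561] [-1.7989e+02  5.0000e-02  1.7651e+02] F [-5.3  1.7 -4.2] M [ 1.03  1.86 -0.06] w 0.0241
```

Sliding with about 5 N. I continue.

Emit:
{"name": "step_arm", "arguments": {"increments": [[[-0.001,0,0.0001],[0,-0.0003,0],1],[[-0.002,0,0.0001],[0,-0.0003,0],1],[[-0.003,0,0.0001],[0,-0.0003,0],1],[[-0.004,0,0.0001],[0,-0.0003,0],1],[[-0.005,0,0.0001],[0,-0.0003,0],1]]}}

```text
time_s: 12.5
tcp_pos: [0.5662, 0.2573, 0.0561]
eef_rot: [-179.9, 0.1, 176.5]
contact_force: [-4.5, 2.3, -4.4]
gripper_width: 0.0241
```

```bash
python3 -c "
from h import *
go([.557,.2575,.0555],-183.45)
"
```

```text
t 12.5 shift [ 0.0092 -0.0004  0.0005] turn [-0.0019  0.0013 -0.0006] pos [0.5662 0.2573 0.0561] [-1.7989e+02  8.0000e-02  1.7651e+02] F [-4.5  2.3 -4.4] M [ 1.05  1.96 -0.03] w 0.0241
```

Emit:
{"name": "step_arm", "arguments": {"increments": [[[-0.001,0,0.0001],[0,0,0],1],[[-0.003,0,0.0002],[0,0,0],1],[[-0.005,0,0.0002],[0,0,0],1],[[-0.007,0,0.0002],[0,0,0],1],[[-0.009,0,0.0002],[0,0,0],1],[[-0.011,0,0.0002],[0,0,0],1],[[-0.013,0,0.0002],[0,0,0],1],[[-0.015,0,0.0002],[0,0,0],1],[[-0.017,0,0.0002],[0,0,0],1],[[-0.018,0,0.0002],[0,0,0],1]]}}

```text
time_s: 13.5
tcp_pos: [0.5844, 0.2562, 0.056]
eef_rot: [-179.9, 0.1, 176.5]
contact_force: [-5.2, 1.7, -3.2]
gripper_width: 0.0237
```

```bash
python3 -c "
from h import *
go([.557,.2575,.0555],-183.45)
"
```

```text
t 13.5 shift [ 0.0274 -0.0004  0.0005] turn [-0.0018  0.0015 -0.0007] pos [0.5844 0.2562 0.056 ] [-1.7989e+02  9.0000e-02  1.7651e+02] F [-5.2  1.7 -3.2] M [ 0.94  1.91 -0.04] w 0.0237
```

Emit:
{"name": "step_arm", "arguments": {"increments": [[[-0.001,0,0],[0,0,0],1],[[-0.002,0,0],[0,0,0],1],[[-0.003,0,0],[0,0,0],1],[[-0.004,0,0],[0,0,0],1],[[-0.005,0,0],[0,0,0],1],[[-0.006,0,0],[0,0,0],1],[[-0.007,0,0],[0,0,0],1]]}}

```text
time_s: 14.2
tcp_pos: [0.5912, 0.2558, 0.056]
eef_rot: [-179.9, 0.1, 176.5]
contact_force: [-4.9, 2.1, -4.3]
gripper_width: 0.0238
```

Emit:
{"name": "step_arm", "arguments": {"increments": [[[-0.0005,0,0],[0,0,0],1],[[-0.001,0,0],[0,0,0],1],[[-0.0015,0,0],[0,0,0],1],[[-0.002,0,0],[0,0,0],1]]}}

```text
time_s: 14.6
tcp_pos: [0.5932, 0.2557, 0.056]
eef_rot: [-179.9, 0.1, 176.5]
contact_force: [-5.2, 2.2, -3.8]
gripper_width: 0.024
```

```bash
python3 -c "
from h import *
go([.557,.2575,.0555],-183.45)
"
```

```text
t 14.6 shift [ 0.0362 -0.0004  0.0005] turn [-0.0019  0.0014 -0.0006] pos [0.5932 0.2557 0.056 ] [-1.7989e+02  8.0000e-02  1.7652e+02] F [-5.2  2.2 -3.8] M [ 0.98  1.89 -0.09] w 0.024
```

Emit:
{"name": "step_arm", "arguments": {"increments": [[[-0.0005,0,0],[0,0,0],1],[[-0.001,0,0],[0,0,0],1],[[-0.0015,0,0],[0,0,0],1],[[-0.002,0,0],[0,0,0],1]]}}

```text
time_s: 15.0
tcp_pos: [0.5952, 0.2556, 0.056]
eef_rot: [-179.9, 0.1, 176.5]
contact_force: [-4.3, 2.8, -3.6]
gripper_width: 0.0236
```

Emit:
{"name": "step_arm", "arguments": {"increments": [[[-0.0005,0,0],[0,0,0],1],[[-0.001,0,0],[0,0,0],1]]}}

```text
time_s: 15.2
tcp_pos: [0.5962, 0.2555, 0.056]
eef_rot: [-179.9, 0.1, 176.5]
contact_force: [-5.6, 2.7, -3.1]
gripper_width: 0.0239
```

Emit:
{"name": "step_arm", "arguments": {"increments": [[[-0.0005,0,0],[0,0,0],1],[[-0.001,0,0],[0,0,0],1]]}}

```text
time_s: 15.4
tcp_pos: [0.5972, 0.2554, 0.056]
eef_rot: [-179.9, 0.1, 176.5]
contact_force: [-5.2, 2.1, -3.6]
gripper_width: 0.0239
```

Emit:
{"name": "step_arm", "arguments": {"increments": [[[-0.0005,0,0],[0,0,0],1],[[-0.001,0,0],[0,0,0],1]]}}

```text
time_s: 15.6
tcp_pos: [0.5976, 0.2554, 0.0561]
eef_rot: [-179.9, 0.0, 176.5]
contact_force: [-9.5, 3.1, -0.9]
gripper_width: 0.0234
```

Emit:
{"name": "step_arm", "arguments": {"increments": [[[-0.0005,0,0],[0,0,0],1],[[-0.001,0,0],[0,0,0],1]]}}

```text
time_s: 15.8
tcp_pos: [0.5977, 0.2554, 0.0561]
eef_rot: [-179.9, -0.0, 176.5]
contact_force: [-13.6, 4.8, 3.2]
gripper_width: 0.0238
```

```bash
python3 -c "
from h import *
go([.557,.2575,.0555],-183.45)
"
```

```text
t 15.8 shift [ 0.0407 -0.0004  0.0006] turn [-0.0023 -0.0009 -0.0008] pos [0.5977 0.2554 0.0561] [-1.7987e+02 -5.0000e-02  1.7651e+02] F [-13.6   4.8   3.2] M [ 1.88  5.08 -0.02] w 0.0238
```

Contact with the stop is felt at TCP x 0.5976: Fx rises to -13.6 N with hardly any motion, and Mz is about 0, so the edge meets it squarely. I look before letting go.

```bash
python3 -c "
from h import *
for n in('side','top'): cap(n,n+'5')
c=load('top5')['color'];s=load('side5')['color']
a=cv2.resize(c[120:240,50:190,::-1],(700,600),interpolation=2);cv2.imwrite('pics/k.png',a)
a=cv2.resize(s[185:305,105:245,::-1],(700,600),interpolation=2);cv2.imwrite('pics/k2.png',a)
go([.5,.2,.0555],-183.45)
"
```

```text
t 15.9 shift [ 0.0941 -0.0612  0.0008] turn [-0.0023 -0.0009 -0.0008] pos [0.5976 0.2554 0.0561] [-1.7987e+02 -5.0000e-02  1.7651e+02] F [-12.8   2.5   1.5] M [ 1.6   4.38 -0.1 ] w 0.024
```

View pics/k.png

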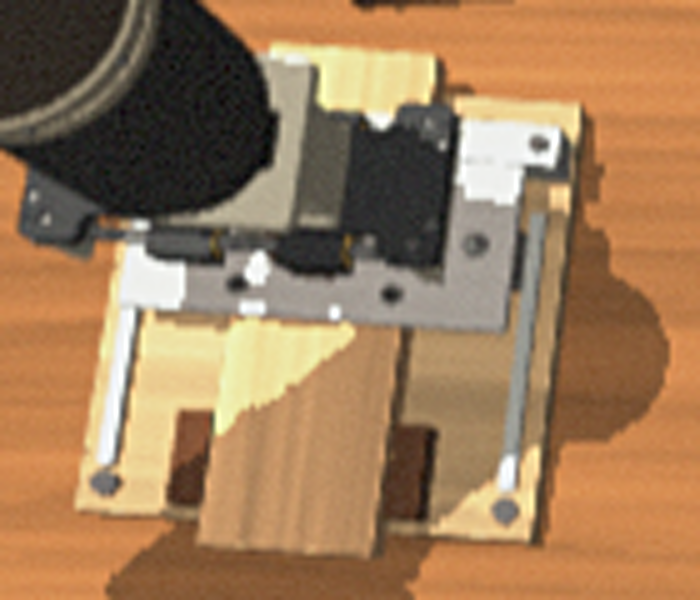

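View pics/k2.png

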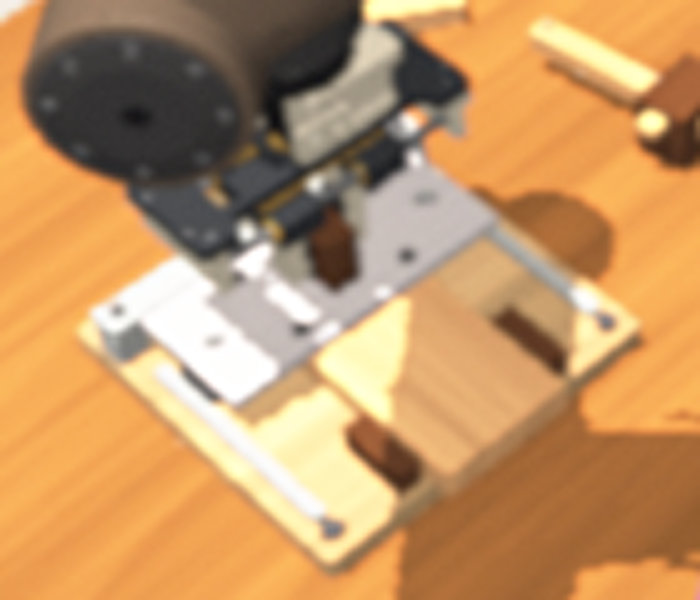

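The plate's edge meets the bar along its visible length (top crop about (460,160)-(525,165)) and both pins show in their holes. I settle it down a touch, ease the push and open.

Emit:
{"name": "step_arm", "arguments": {"increments": [[[0.0003,0,0.0002],[0,0,0],1],[[0.0005,0,0.0003],[0,0,0],1],[[0.0005,0,0.0003],[0,0,0],1]]}}

```text
time_s: 16.2
tcp_pos: [0.5976, 0.2554, 0.056]
eef_rot: [-179.9, 0.0, 176.5]
contact_force: [-10.6, 2.9, 1.8]
gripper_width: 0.0237
```

Emit:
{"name": "step_arm", "arguments": {"increments": [[[0,0,0],[0,0,0],0.65],[[0,0,0],[0,0,0],0.65],[[0,0,0],[0,0,0],0.6],[[0,0,0],[0,0,0],0.5],[[0,0,0],[0,0,0],0.4],[[0,0,0],[0,0,0],0.3],[[0,0,0],[0,0,0],0.3],[[0,0,0],[0,0,0],0.3]]}}

```text
time_s: 17.0
tcp_pos: [0.6, 0.2552, 0.0572]
eef_rot: [-179.9, 0.2, 176.5]
contact_force: [0.1, -0.8, 0.7]
gripper_width: 0.0607
```

```bash
python3 -c "
from h import *
go([.5,.2,.0555],-183.45)
"
```

```text
t 17.0 shift [ 0.0965 -0.0611  0.0014] turn [-0.0014  0.004  -0.0001] pos [0.6    0.2552 0.0572] [-179.92    0.23  176.55] F [ 0.1 -0.8  0.7] M [-0.03  0.05  0.01] w 0.0607
```

Emit:
{"name": "step_arm", "arguments": {"increments": [[[0,0,-0.005],[0,0,0],0.3],[[0,0,-0.02],[0,0,0],0.3],[[0,0,-0.04],[0,0,0],0.3],[[0,0,-0.07],[0,0,0],0.3],[[0,0,-0.1],[0,0,0],0.3],[[0,-0.03,-0.13],[0,0,0],0.3],[[0,-0.07,-0.16],[0,0,0],0.3],[[0,-0.11,-0.18],[0,0,0],0.3],[[0,-0.15,-0.2],[0,0,0],0.3],[[0,-0.19,-0.2],[0,0,0],0.3]]}}

```text
time_s: 18.0
tcp_pos: [0.589, 0.0647, 0.2626]
eef_rot: [179.9, 0.6, 176.6]
contact_force: [0.1, -0.6, -0.7]
gripper_width: 0.0612
```

Emit:
{"name": "step_arm", "arguments": {"increments": [[[0,-0.04,0],[0,0,0],0],[[0,-0.08,0],[0,0,0],0],[[0,-0.12,0],[0,0,0],0],[[0,-0.16,0],[0,0,0],0],[[0,-0.2,0],[0,0,0],0],[[0,-0.2,0],[0,0,0],0]]}}

```text
time_s: 18.6
tcp_pos: [0.5751, -0.1376, 0.2592]
eef_rot: [-179.9, 0.3, 176.3]
contact_force: [0.3, -0.2, 0.4]
gripper_width: 0.0873
```

```bash
python3 -c "
from h import *
for n in('side','top'): cap(n,n+'6')
c=load('top6')['color'];s=load('side6')['color']
cv2.imwrite('pics/m0.png',c[:,:,::-1])
a=cv2.resize(c[120:240,50:190,::-1],(700,600),interpolation=2);cv2.imwrite('pics/m.png',a)
a=cv2.resize(s[185:305,105:245,::-1],(700,600),interpolation=2);cv2.imwrite('pics/m2.png',a)
go([.5,.2,.0555],-183.45)
"
```

```text
t 18.7 shift [0.0974 0.3296 0.2025] turn [-0.0012  0.0053 -0.0022] pos [ 0.5756 -0.1347  0.2589] [-179.93    0.3   176.43] F [-0.5  0.6 -0.3] M [ 0.01 -0.02 -0.01] w 0.0875
```

View pics/m.png

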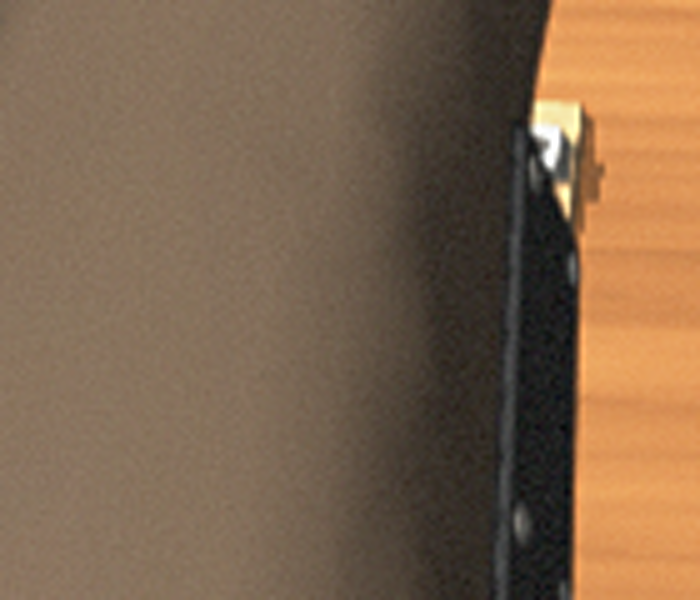

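View pics/m2.png

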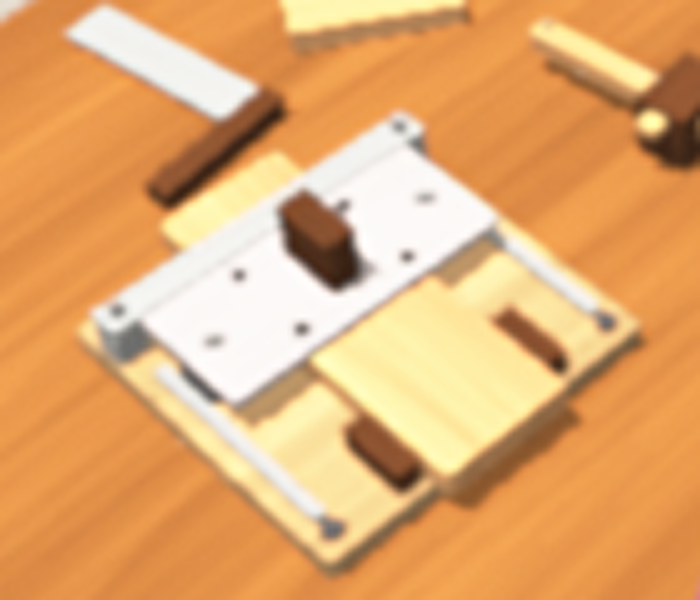

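View pics/m0.png

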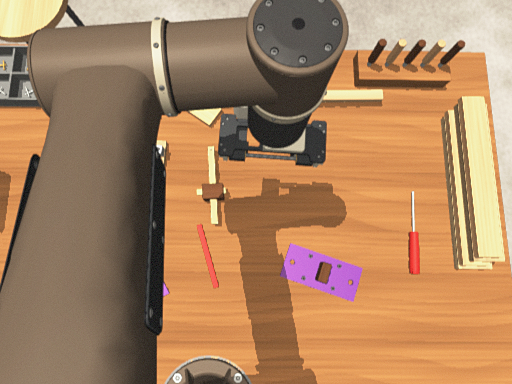

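The side view shows the plate flat and its edge along the bar from (140,320) to (410,150), with both holes filled at (214,341) and (426,198). In the top view the arm hides the jig, so I clear it for a last check.

Emit:
{"name": "step_arm", "arguments": {"increments": [[[0.02,-0.04,0],[0,0,0],0],[[0.04,-0.08,0],[0,0,0],0],[[0.06,-0.12,0],[0,0,0],0],[[0.08,-0.16,0],[0,0,0],0],[[0.1,-0.2,0],[0,0,0],0],[[0.12,-0.24,0],[0,0,0],0],[[0.14,-0.28,0],[0,0,0],0],[[0.16,-0.32,0],[0,0,0],0],[[0.18,-0.36,0],[0,0,0],0],[[0.18,-0.36,0],[0,0,0],0]]}}

```text
time_s: 19.7
tcp_pos: [0.3727, -0.4848, 0.2578]
eef_rot: [-179.9, 0.2, 176.4]
contact_force: [0.8, 1.0, -0.1]
gripper_width: 0.0879
```

```bash
python3 -c "
from h import *
c=cap('top','top7')['color']
a=cv2.resize(c[120:240,50:190,::-1],(700,600),interpolation=2);cv2.imwrite('pics/n.png',a)
a=cv2.resize(c[:,:,::-1],(800,600),interpolation=2);cv2.imwrite('pics/n0.png',a)
"
```

```text
(no output)
```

View pics/n.png

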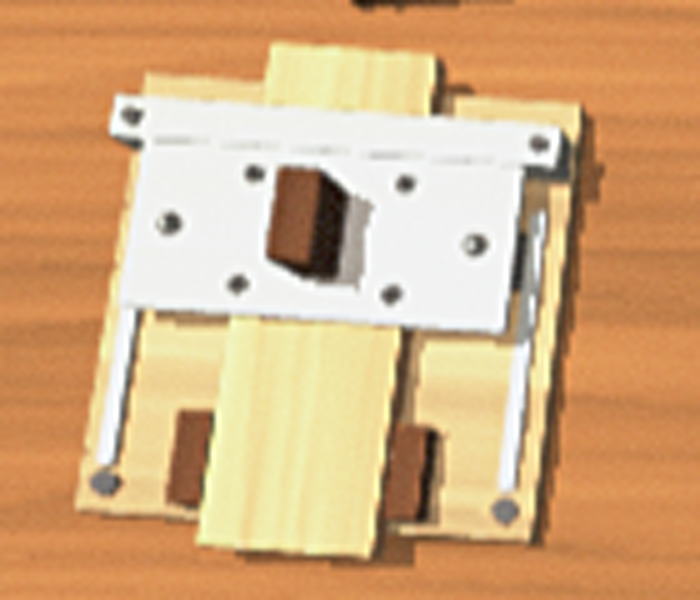

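View pics/n0.png

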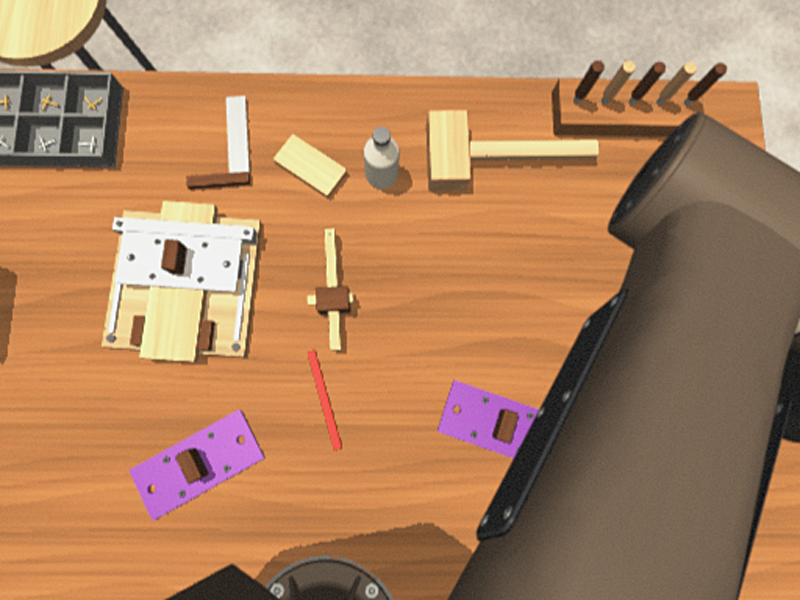

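The template sits flush along the whole bar, with pins in both holes at (168,223) and (475,244). The bystanders in view are at their original pixels.

```bash
python3 -c "
from plant import r
print(r.close_job())"
```

```text
the job is handed in; nothing more can be done
None
```

The aluminium template is on both carriage pins, its plate flat on the pine board and its edge against the stop bar. I handed the job in at about 20 s, with the gripper open and well clear.

- **Finding the pins:** I aimed the holes from both camera views and lowered in steps of 1–2 mm. Both holes slid over the pins with no measurable contact force. The plate met the board at TCP height 0.056 m.
- **First slide attempt:** This push did not move the carriage as it should. The plate's edge loaded up to about 24 N sideways and 19 N upward at the wrist. That is about 33 N between template and jig once the template's weight is added, but readings came only at the end of each call, so a brief higher peak would not show. I backed off, levelled the tool and carried most of the weight.
- **Slide to the stop:** The template and carriage then ran together on about 5 N. Contact with the bar was felt at TCP x = 0.5976 (about 13 N, no twisting moment), and I let go there.
- **Last checks:** Both views after release show the edge along the whole bar and a pin in each hole. The bystanders visible in the last top view look unmoved, as does the purple plate at lower left. In that view the arm hid the screwdriver and part of the other purple plate. In the top view about a second earlier, both looked undisturbed.
- **Disagreement:** The two cameras differed by up to about 4 mm on the pins' y position. I went by the board's centre line instead, and the fit confirmed it.

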